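# Draw the hot oven's door shut with the hook rod

### The arm

A 6-joint arm with a two-finger parallel gripper is mounted at the origin on a cart in front of the work surface, level with it; the furniture and walls round the work are solid. World frame = base frame: x ahead of the robot, y to its left, z up, the work surface at z = 0. Lengths are in m, angles in rad, forces in N, time in s.
With the tool pointing down it reaches from about 0.275 to 0.825 m from the base axis. Payload 4.9 kg.
Tool frame: the origin (TCP) lies midway between the tips of the shut fingers; the grasp point (between the pads) lies 19 mm behind it (grip_point_offset is the distance from the TCP to the grasp point, in m); z points along the fingers, y is the line along which they close (so a half turn about z gives the same grasp; the last joint's range is limited). The gripper opens to 85 mm and grips with 20 to 120 N. Pads are 22 mm wide; open, the fingers measure 114 mm over their backs; the gripper's body (76 mm by 85 mm) begins 54 mm behind the grasp point. The pads swing forward as they close: fully open they stand 13 mm farther back than shut.
Start: joints at [1.04, 0.326, -0.193, 1.052, 0, 1.437], TCP at [0.213, 0.507, 0.231] pointing down, gripper open.
Joint ranges: [-2.65, 2.65], [-0.97, 1.79], [-1.3, 1.35], [-1.93, 2.1], [-1.47, 1.37], [-3.14, 3.14]. Speed limits (rad/s): [2.57, 2.57, 3.14, 3.14, 3.14, 3.14].

### API

Orientations are given as a rotation vector (axis times angle).
In Python, from cell import * gives the robot as it stands. Calls block until the motion is done:
- movep(position, orientation): joint-space move of the TCP to a pose.
- move_l(position, velocity=0.15, rot=None, until_force=None): straight line of the TCP; rot=None keeps the orientation; velocity is the mean speed in m/s. With until_force (N) it stops when the force on the tool has changed by that much, and returns True; else False.
- set_joints(angles): joint-space move.
- let_go() and grab(newtons=None): open the fingers fully, or close them until they stop; newtons is the grip in N (None keeps the last).
- sleep(seconds).
- ik(position, orientation): joint angles nearest the present ones, or None.
- get_state(): the state.
- grab_frame(name): name is "scene" or "side" or "wrist"; returns a dict with "img" (400x640x3 uint8, red, green, blue), "fx", "fy", "cx", "cy" (pixels), "cam_to_world" (4x4, takes a point from camera to world coordinates); the wrist camera has in their place "T_tool_cam" (4x4, takes a point from camera to tool coordinates, whose origin is the TCP and whose axes are the flange's). Camera axes: x right, y down, z forward; pixel columns grow to the right and rows downward; lengths in m; the calibration is good to about 2 mm. A picture is of the moment at which its call begins: read the wrist's pose just before it. There is no depth.
A pose or a line that the arm cannot do raises MotionError and nothing moves.
- sign_off(): hands the job in; it is judged then, once.
Trained networks look in the newest picture that a camera, given by its name, has taken for a name from the list of things; names that differ only in an ending like _2 or _b are one class to them, and where a whole thing is asked for, a point or a joint stands for the part that bears it (a point fixed in the world has none). Each returns a list of dicts, best first, with "score" (0 to 1); they miss things now and then, are a little off and sometimes report something else, mostly with a low value. They report only what shows in the picture. A call takes as long as a camera call.
- spot_in(camera, name): "centre" ([column, row] in pixels, amid what is visible of it).
- silhouettes(camera, name): "mask" (400x640 bool, what is visible of it) and "centre" ([column, row] in pixels, amid what is visible of it).
- tip_of(camera, name): "centre" ([column, row] in pixels: a listed point, or the origin of a listed thing).
The state is a dict: "clock": time; "q": joint angles; "joint_velocities": joint speeds; "tau": joint torques, N m; "position": TCP position; "eef_rot": TCP orientation; "contact_force": force on the tool from outside, world axes, zero at the start; "wrist_torque": the same for the moment, N m; "finger_gap": opening from 0.0 (shut) to 1.0 (fully open); "grasp_force": force on a finger pad.
Only numpy, scipy, OpenCV 4.12 (cv2) and the standard library are available. Lean on these libraries where they do the work, as an engineer would, in place of code of your own. Each camera call takes 0.05 s, during which the arm holds its last target. There are 200 camera calls.

### The job

The hardening oven is hot and its door stands raised: take the hook rod from its stand, put its prong down through the red ring on the door, and draw the door down by the ring until the spring catch snaps and keeps it shut. Feel for the catch and do not force it: never put more than 15 N (1.5 kg) on the ring or the oven. Then unhook the rod and lay it back on its stand the way it lay; touch the oven with nothing but the rod and leave the other things where they are.

Things in the scene. Friction and masses are not known exactly. Their poses are not given: they have to be found in the camera images.
- rod_handle (a point): Middle of the hook rod's black rubber handle: a flat-sided bar 110 mm long, 20 wide (y), 30 high (z), centred here. Loose, about 0.15 kg, balances 15 mm ahead of here. x runs along the straight rod to its hook, z is up as it lies on its stand. A round 8 mm steel shank goes on along the same axis and bends 99 mm ahead of here into a round 8 mm prong that points to the rod's -z.
- hook_tip (a point): Free end of the rod's prong: 98.5 mm ahead of and 34 mm below the middle of the handle in the rod's own frame (same axes).
- stand_seat (a point): Where the handle's middle lies when the rod is home on its fixed steel stand, 62 mm above the worktop; x runs to the hook's end, z up. 44 mm behind it a flat ledge 18 mm long carries the handle's underside between ears 36 mm apart, flared above; 74 mm ahead a V of thin bar, 48 mm wide at its top, carries the shank. Ears and V end 9 to 17 mm above the rod's axis. The handle's middle is free on both sides.
- pull_ring (a point): Centre of the red pull ring on the door's front; moves with the door. x points straight into the oven, z up. The ring lies level, its hole runs up and down: inner diameter 26 mm, of 7 mm round bar; its stem joins its far side to the door, whose front face is 38 mm behind the centre. With the prong hung through it, the rod's shank bears on the ring's near edge. Guide posts stand 98 mm to either side.
- oven_door (a joint): Height (m) of the upright sliding door over its nominal shut place; 0.125 is fully up. It stays where it is left in the upper part; going down it takes 2 N, rising to 4 N, about 5 N at the catch; let go uncaught at the bottom, it floats up past 0.05. The sill (rope seal, and spring catch for the pin on the door) is adjustable: the door may catch anywhere from -0.014 to 0.014, to be found by feel.
- oven: Hot bench-top hardening oven (fixed), grey steel, 270 mm deep, 300 wide, door frame 350 high; origin under its centre at worktop height, x from front to back. Front face 135 mm, door front 162 mm before the origin. At the sill the door sinks into its springy seal (4 N per mm); about 1 mm in, the catch snaps and then holds the door. 8 to 9 N of pull in all will do, 11 N is a sure stop.
- parts_tray_mid (a point): Small open metal drawer full of nuts and bolts, 133 x 76 x 39 mm; it stands on the side of the worktop where the rod stand is not; a bystander, loose. This point is half-way up its middle.
- pliers_mid (a point): Red-handled combination pliers lying flat, 59 x 182 x 13 mm; a bystander, loose. This point is half-way up its middle.
- tape_measure_mid (a point): Yellow tape measure, 34 x 68 x 58 mm; a bystander, loose. This point is half-way up its middle.

How it is judged:
By the outcome, as a careful person would: the job done as asked, in the order asked, and still so for the second after the job is handed in, with the robot touching nothing.
It also fails if it takes over 72 s, if anything falls off the work surface, if the arm or the gripper's body presses on something with over 40 N, if the wrist force passes 120 N, or if a joint passes its speed limit or range.

## Working session

There is one attempt and no reset: what is moved stays moved. The work goes in short steps, each a Python script; the robot and the scene stay as the last script left them, time stands still between calls to the robot, and variables do not carry over. Pictures are saved under pics/ and viewed, at most 10 in all, crops included, and the job is handed in when it is done.

```bash
mkdir -p pics; python3 - <<'E'
from cell import *
import cv2,numpy as np
s=get_state();print(s)
for c in["scene","side","wrist"]:
    f=grab_frame(c);cv2.imwrite(f"pics/{c}0.png",f["img"][:,:,::-1])
    print(c,f["fx"],f["fy"],f["cx"],f["cy"],np.round(f.get("cam_to_world",f.get("T_tool_cam")),4).tolist())
    for n in["rod_handle","hook_tip","stand_seat","pull_ring","oven","parts_tray_mid","pliers_mid","tape_measure_mid"]:
        print(c,n,[(np.round(d["centre"],1).tolist(),round(d["score"],2)) for d in tip_of(c,n)[:2]])
a=cv2.imread("pics/scene0.png");b=cv2.imread("pics/side0.png")
cv2.imwrite("pics/both.png",np.vstack([a,b])[:, :] if 0 else cv2.resize(np.vstack([a,b]),(480,600)))
E
```

```text
{'clock': 0.0, 'q': array([ 1.03984819e+00,  3.26958939e-01, -1.93604624e-01,  1.05195069e+00,
        4.79234521e-06,  1.43659661e+00]), 'joint_velocities': array([ 1.53603869e-03,  2.81302104e-04, -1.66402912e-03, -6.57331762e-04,
       -1.09962029e-03,  8.25919482e-05]), 'tau': array([ 1.40900262e-03, -4.43399620e+01,  2.62442797e+01,  1.52725348e-02,
       -2.63911397e-04,  1.99995391e-06]), 'position': array([0.21222673, 0.50678341, 0.23048573]), 'eef_rot': array([-6.19019905e-01, -3.07942529e+00,  2.54772513e-03]), 'contact_force': array([ 0.02821134,  0.20300419, -0.08148067]), 'wrist_torque': array([ 0.07133689, -0.02062955,  0.02730317]), 'grasp_force': 0.0, 'finger_gap': 0.9995928454347971}
scene 489.74321260042353 489.74321260042353 323.0029847790295 202.59771239827464 [[0.5336, -0.3518, 0.7691, -0.4229], [-0.8457, -0.2195, 0.4864, -0.6419], [-0.0023, -0.91, -0.4147, 0.6845], [0.0, 0.0, 0.0, 1.0]]
scene rod_handle [([404.8, 276.4], 0.96)]
scene hook_tip [([412.7, 266.3], 0.61)]
scene stand_seat [([405.7, 277.3], 0.57)]
scene pull_ring [([322.9, 158.6], 0.97)]
scene oven 
[... 435 characters left out ...]
02.5, 317.7], 0.77), ([262.4, 195.2], 0.52)]
side hook_tip [([344.7, 315.1], 0.85)]
side stand_seat [([297.5, 320.2], 0.81), ([302.4, 317.4], 0.16)]
side pull_ring [([315.4, 157.8], 0.93)]
side oven []
side parts_tray_mid [([263.2, 199.2], 0.97)]
side pliers_mid [([266.8, 242.1], 0.65)]
side tape_measure_mid [([243.8, 289.6], 0.64)]
wrist 346.3074882989705 346.3074882989705 318.2881616930259 201.61033086490542 [[0.0001, -0.9613, -0.2753, 0.0708], [1.0, 0.0002, -0.0004, 0.0004], [0.0004, -0.2753, 0.9613, -0.142], [0.0, 0.0, 0.0, 1.0]]
wrist rod_handle []
wrist hook_tip []
wrist stand_seat []
wrist pull_ring []
wrist oven []
wrist parts_tray_mid []
wrist pliers_mid []
wrist tape_measure_mid []
```

View pics/scene0.png

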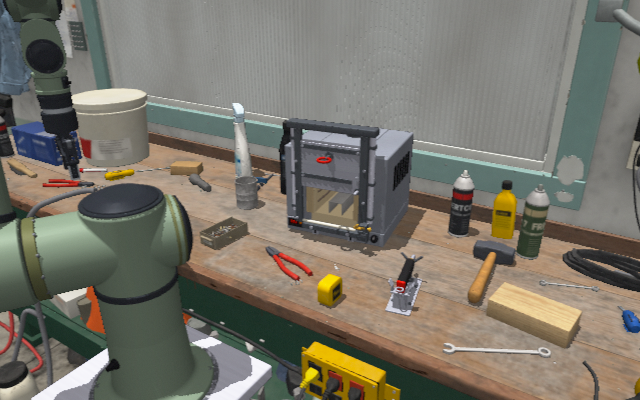

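View pics/side0.png

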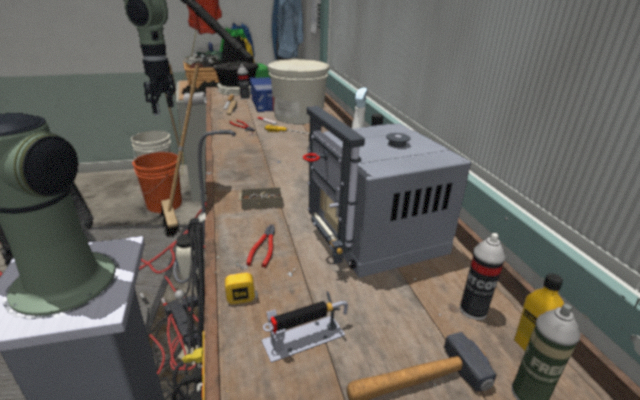

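```bash
cat > h.py <<'E'
from cell import *
import numpy as np,cv2
from scipy.spatial.transform import Rotation as R
from scipy.optimize import least_squares
def cam(c):
    s=get_state(); f=grab_frame(c)
    if c=="wrist":
        T=np.eye(4);T[:3,:3]=R.from_rotvec(s["eef_rot"]).as_matrix();T[:3,3]=s["position"];T=T@f["T_tool_cam"]
    else:T=np.array(f["cam_to_world"])
    f["T"]=T;return f
def proj(f,P):
    p=(np.asarray(P)-f["T"][:3,3])@f["T"][:3,:3]
    return np.array([f["fx"]*p[...,0]/p[...,2]+f["cx"],f["fy"]*p[...,1]/p[...,2]+f["cy"]]).T
def ray(f,u):
    d=f["T"][:3,:3]@[(u[0]-f["cx"])/f["fx"],(u[1]-f["cy"])/f["fy"],1];return f["T"][:3,3],d/np.linalg.norm(d)
def tri(obs):
    A=np.zeros((3,3));b=np.zeros(3)
    for f,u in obs:
        o,d=ray(f,u);M=np.eye(3)-np.outer(d,d);A+=M;b+=M@o
    p=np.linalg.solve(A,b);return p,[np.round(proj(f,p)-u,1).tolist() for f,u in obs]
def atz(f,u,z):
    o,d=ray(f,u);return o+d*(z-o[2])/d[2]
E
python3 - <<'E'
from h import *
F={c:cam(c) for c in["scene","side"]}
T=lambda c,n:np.array(tip_of(c,n)[0]["centre"])
for n in["rod_handle","hook_tip","stand_seat","pull_ring","parts_tray_mid","pliers_mid","tape_measure_mid"]:
    try:
        u,v=T("scene",n),T("side",n);print(n,tri([(F["scene"],u),(F["side"],v)]))
    except Exception as e:print(n,e)
for n,z in(("rod_handle",.062),("hook_tip",.028),("stand_seat",.062)):
    for c in F:print(n,c,atz(F[c],T(c,n),z))
print(atz(F["scene"],T("scene","oven"),0))
E
```

```text
rod_handle (array([ 0.50603231, -0.27843387,  0.0526323 ]), [[-0.3, -0.6], [-0.1, 0.8]])
hook_tip (array([ 0.59782568, -0.26257156,  0.0179792 ]), [[0.6, 1.0], [0.0, -1.5]])
stand_seat (array([ 0.49084037, -0.29251821,  0.05970993]), [[-1.3, -2.3], [-0.3, 3.2]])
pull_ring list index out of range
parts_tray_mid (array([0.48499807, 0.27545227, 0.02430057]), [[-0.5, -1.7], [-0.1, 1.6]])
pliers_mid (array([0.46769441, 0.03611852, 0.01750399]), [[-0.7, -1.8], [-0.2, 1.9]])
tape_measure_mid (array([ 0.4005883 , -0.13292256,  0.01890818]), [[-0.8, -1.6], [-0.2, 1.9]])
rod_handle scene [ 0.49039732 -0.28545259  0.062     ]
rod_handle side [ 0.50458661 -0.2853637   0.062     ]
hook_tip scene [ 0.5862215  -0.26509411  0.028     ]
hook_tip side [ 0.59297973 -0.27575914  0.028     ]
stand_seat scene [ 0.48033292 -0.29998774  0.062     ]
stand_seat side [ 0.49247156 -0.28683986  0.062     ]
[0.75443345 0.01676574 0.        ]
```

The scene view shows the ring at (323,158), the rod on its stand at (405,275) and the oven behind. The side view shows the rod lying at (302,317) with its hook at (345,310), and the ring at (312,157). Next I look from close by.

```bash
cat >> h.py <<'E'
def rot(yaw,tilt=0):
    # tool down, tool x = -rod x ; tilt leans the gripper body back towards the robot
    rx=np.array([np.cos(yaw),np.sin(yaw),0]);ry=np.array([-rx[1],rx[0],0]);Z=np.array([0,0,-1.])
    M=np.column_stack([-rx,ry,Z]);return (R.from_rotvec(-tilt*ry)*R.from_matrix(M)).as_rotvec()
E
python3 - <<'E'
from h import *
F={c:cam(c) for c in["scene","side"]}
print("ring",tri([(F["scene"],[322.9,158.6]),(F["side"],[315.4,157.8])]))
obs={}
for k,(x,y) in enumerate([(.47,-.25),(.51,-.31)]):
    movep([x,y,.23],rot(.17));sleep(.3)
    f=cam("wrist");cv2.imwrite(f"pics/w{k}.png",f["img"][:,:,::-1])
    np.savez(f"w{k}.npz",T=f["T"])
    for n in["rod_handle","hook_tip","stand_seat"]:
        d=tip_of("wrist",n);print(k,n,[(np.round(e["centre"],1).tolist(),round(e["score"],2)) for e in d[:2]])
        if d:obs.setdefault(n,[]).append((f,np.array(d[0]["centre"])))
for n,o in obs.items():
    if len(o)>1:print(n,tri(o))
    for f,u in o:print(n,atz(f,u,.028 if n=="hook_tip" else .062))
print(get_state()["clock"])
E
```

```text
ring (array([ 5.91940582e-01, -2.32976925e-04,  2.62217634e-01]), [[0.0, 0.1], [0.0, -0.1]])
0 rod_handle [([277.7, 195.9], 0.52)]
0 hook_tip [([288.7, 278.8], 0.9)]
0 stand_seat [([274.1, 196.7], 0.94)]
1 rod_handle [([346.5, 171.7], 0.93)]
1 hook_tip [([346.6, 256.7], 0.9)]
1 stand_seat [([348.2, 164.5], 0.7)]
rod_handle (array([ 0.49651983, -0.28407018,  0.04368727]), [[0.8, 2.4], [-0.8, -2.4]])
rod_handle [ 0.48905655 -0.28386243  0.062     ]
rod_handle [ 0.49544242 -0.28491894  0.062     ]
hook_tip (array([ 0.59868153, -0.26105596,  0.01442555]), [[0.2, 0.5], [-0.2, -0.5]])
hook_tip [ 0.59056554 -0.26134064  0.028     ]
hook_tip [ 0.59323917 -0.26297351  0.028     ]
stand_seat (array([ 0.48683506, -0.28604561,  0.07412722]), [[-0.0, -0.0], [0.0, 0.0]])
stand_seat [ 0.49038511 -0.28704677  0.062     ]
stand_seat [ 0.48869411 -0.28467296  0.062     ]
6.7583
```

View pics/w0.png

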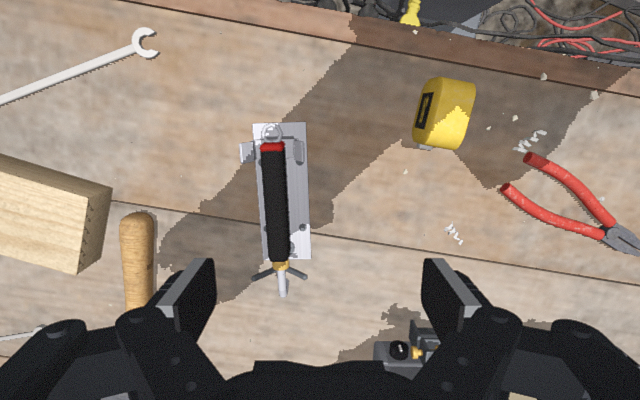

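The wrist view shows the rod on its stand: the black handle runs from about (272,152) to (279,262), with a red cap at the rear at (272,147). The V sits at (280,270) and the shank end at (283,296). I measure these by model.

```bash
python3 - <<'E'
from h import *
K=dict(fx=346.3075,fy=346.3075,cx=318.29,cy=201.61)
f={**K,"T":np.load("w0.npz")["T"]}
for n,u,z in(("rear",(272,152),.077),("redrear",(272,142),.077),("front",(279,262),.077),("shankend",(283,296),.062)):print(n,atz(f,u,z))
# overlay candidate, both images
P=lambda c,yaw,L:np.array([c+R.from_euler("z",yaw).apply(l) for l in L])
c=np.array([.4905,-.285,.062]);yaw=.2
box=[(x,y,.015) for x,y in((-.055,-.01),(.055,-.01),(.055,.01),(-.055,.01))]
out=[]
for k in(0,1):
    f={**K,"T":np.load(f"w{k}.npz")["T"]};im=cv2.imread(f"pics/w{k}.png")
    q=proj(f,P(c,yaw,box));t=proj(f,P(c,yaw,[(.103,0,0),(.06,0,0),(.0985,0,-.034)]))
    m=proj(f,c).astype(int)
    o=np.array([m[0]-100,m[1]-90]);cr=cv2.resize(im[o[1]:o[1]+200,o[0]:o[0]+200],None,fx=2,fy=2,interpolation=cv2.INTER_CUBIC)
    cv2.polylines(cr,[np.round((q-o)*2).astype(int)],True,(0,255,0),1)
    for p in t:cv2.circle(cr,tuple(np.round((p-o)*2).astype(int).tolist()),3,(255,0,255),1)
    out.append(cr)
cv2.imwrite("pics/ov.png",np.hstack(out))
E
```

```text
rear [ 0.44726409 -0.2928744   0.077     ]
redrear [ 0.43889528 -0.29400187  0.077     ]
front [ 0.5478228  -0.27274295  0.077     ]
shankend [ 0.59187076 -0.26413654  0.062     ]
```

View pics/ov.png

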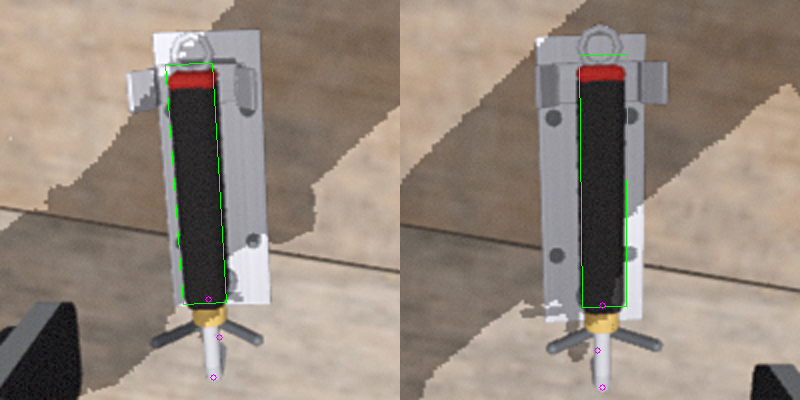

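The overlay fits to about 3 mm: the handle needs +3 mm along x and a yaw of about 0.19. Next I look at the ring and door from close up.

```bash
python3 - <<'E'
from h import *
o=[]
F=cam("scene")
print("bar ends",atz(F,(283,124),.35),atz(F,(378,130),.35),"base",atz(F,(290,230),0),atz(F,(374,242),0))
for k,(x,y) in enumerate([(.53,-.04),(.53,.04)]):
    movep([x,y,.40],rot(0.));sleep(.3)
    f=cam("wrist");cv2.imwrite(f"pics/r{k}.png",f["img"][:,:,::-1]);np.savez(f"r{k}.npz",T=f["T"])
    d=tip_of("wrist","pull_ring");m=silhouettes("wrist","pull_ring")
    print([(np.round(e["centre"],1).tolist(),round(e["score"],2)) for e in d[:2]],[e["centre"] for e in m[:1]])
    if d:o.append((f,np.array(d[0]["centre"])))
    if d:print(atz(f,d[0]["centre"],.262))
if len(o)>1:print(tri(o))
print(get_state()["clock"])
cv2.imwrite("pics/rr.png",np.vstack([cv2.imread("pics/r0.png")[:300],cv2.imread("pics/r1.png")[:300]]))
E
```

```text
bar ends [0.55160948 0.09420808 0.35      ] [ 0.62975857 -0.13546687  0.35      ] base [0.62641631 0.13919393 0.        ] [ 0.69389579 -0.10808963  0.        ]
[([354.0, 244.6], 0.79)] [[347.0, 283.6]]
[ 0.57810151 -0.00902557  0.262     ]
[([263.3, 246.5], 0.75)] [[284.0, 282.1]]
[ 0.58036568 -0.00831398  0.262     ]
(array([ 0.5802712 , -0.00868668,  0.25957207]), [[0.0, 1.2], [-0.0, -1.2]])
9.3417
```

View pics/rr.png

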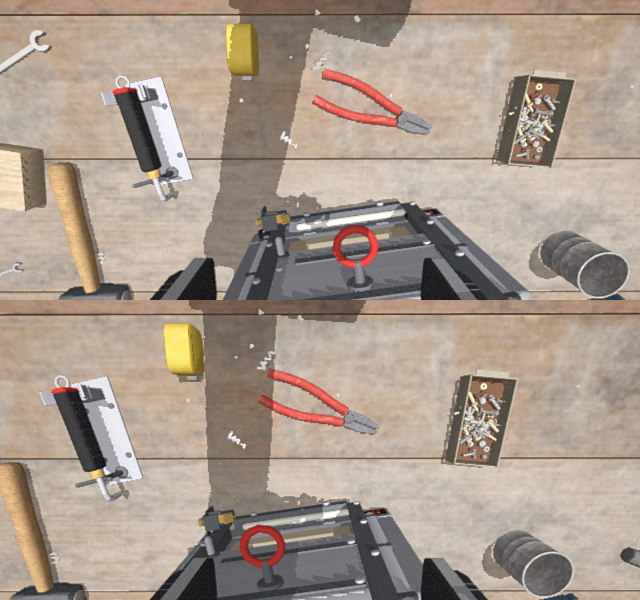

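The ring is at (355,247) in the first view and (263,247) in the second, with its stem going to the door below it. I zoom in for the oven's yaw.

```bash
python3 - <<'E'
from h import *
im=cv2.imread("pics/r0.png")[190:310,220:540]
cv2.imwrite("pics/z.png",cv2.resize(im,None,fx=2.5,fy=2.5,interpolation=cv2.INTER_CUBIC))
E
```

```text
(no output)
```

View pics/z.png

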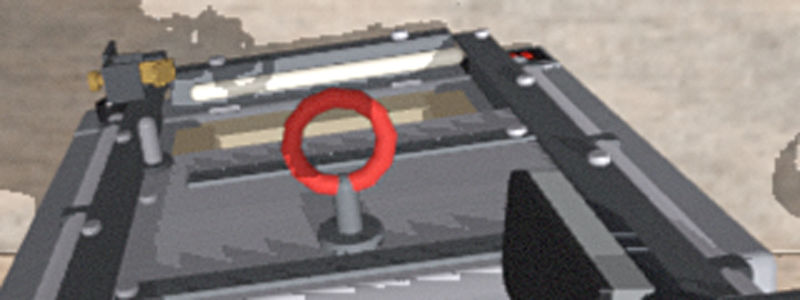

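The zoom shows the ring centre at pixel (355.6,246.4) and its stem base at (360,285). The rope seal line runs (298,227)–(405,213) and the door lip (296,263)–(436,246).

```bash
python3 - <<'E'
from h import *
K=dict(fx=346.3075,fy=346.3075,cx=318.29,cy=201.61)
f={**K,"T":np.load("r0.npz")["T"]}
for a,b,z in(((298,227.2),(404.8,212.8),.02),((296,262.8),(436,246),.2),((276,305),(420,286),.3)):
    d=atz(f,a,z)-atz(f,b,z);print(np.arctan2(d[0],-d[1]))
d=atz(f,(360,283),.26)-atz(f,(355.6,246.4),.26);print("stem",np.arctan2(d[1],d[0]),d)
c=np.array([.5795,-.0085,.2605])
for yaw in(.15,.2,.25):
  rx=np.array([np.cos(yaw),np.sin(yaw),0])
  for tl in(0,.25,.35):
    r=[ik(c+[0,0,dz]-.074*rx-R.from_rotvec(rot(yaw,tl)).apply([0,0,-.019]),rot(yaw,tl)) for dz in(.06,-.13)]
    print(yaw,tl,[None if q is None else np.round(q,2).tolist() for q in r])
g=np.array([.4935,-.2845,.062])
print(ik(g+R.from_rotvec(rot(.19,.25)).apply([0,0,.019]),rot(.19,.25)))
E
```

```text
0.1407888960719749
0.12922182307670502
0.14700481507023003
stem 0.1387880348554729 [0.03579811 0.0050005  0.        ]
0.15 0 [[-0.18, 0.21, -0.17, 1.19, 0.0, -0.33], [-0.18, 0.37, -0.47, 0.73, 0.0, -0.33]]
0.15 0.25 [[-0.24, 0.03, -0.41, 0.9, 0.09, -0.38], [-0.24, 0.23, -0.72, 0.39, 0.09, -0.38]]
0.15 0.35 [[-0.26, -0.04, -0.51, 0.78, 0.14, -0.39], [-0.26, 0.18, -0.82, 0.24, 0.14, -0.39]]
0.2 0 [[-0.19, 0.21, -0.17, 1.19, 0.0, -0.39], [-0.19, 0.37, -0.47, 0.73, 0.0, -0.39]]
0.2 0.25 [[-0.25, 0.03, -0.4, 0.91, 0.11, -0.44], [-0.25, 0.23, -0.72, 0.4, 0.11, -0.44]]
0.2 0.35 [[-0.28, -0.03, -0.5, 0.79, 0.16, -0.46], [-0.28, 0.19, -0.81, 0.26, 0.16, -0.46]]
0.25 0 [[-0.2, 0.21, -0.17, 1.19, 0.0, -0.45], [-0.2, 0.37, -0.47, 0.73, 0.0, -0.45]]
0.25 0.25 [[-0.27, 0.04, -0.4, 0.92, 0.12, -0.5], [-0.27, 0.24, -0.71, 0.41, 0.12, -0.5]]
0.25 0.35 [[-0.3, -0.02, -0.49, 0.8, 0.18, -0.52], [-0.3, 0.2, -0.8, 0.27, 0.18, -0.52]]
[-0.7543595   0.4693659  -0.5658288   0.38700779  0.20179404 -0.92928829]
```

```bash
cat >> h.py <<'E'
YR,YO,TL=.19,.14,.25
SEAT=np.array([.4935,-.2845,.062]); AH=.025
def tcp(hand,yaw,tl=TL):  # handle middle -> TCP
    rx=np.array([np.cos(yaw),np.sin(yaw),0])
    return np.asarray(hand)+AH*rx+R.from_rotvec(rot(yaw,tl)).apply([0,0,.019])
E
python3 - <<'E'
from h import *
r=rot(YR,TL);p=tcp(SEAT,YR);z=R.from_rotvec(r).apply([0,0,1])
movep(p-.10*z,r);move_l(p,.1)
print(get_state()["contact_force"])
grab(110);s=get_state();print(s["finger_gap"],s["grasp_force"],s["contact_force"],s["wrist_torque"],s["position"]-p)
move_l(p+[0,0,.05],.06);sleep(.3);s=get_state();print(s["finger_gap"],s["contact_force"],s["wrist_torque"],s["clock"])
f=cam("side");a=f["img"][230:380,220:420,::-1]
g=cam("wrist");b=g["img"][:,:,::-1]
cv2.imwrite("pics/g.png",np.hstack([cv2.resize(a,(400,300),interpolation=cv2.INTER_CUBIC),cv2.resize(b,(400,250))[:,:].copy() if 0 else cv2.resize(b,(400,300))]))
for c,F in(("side",f),("wrist",g)):
  for n in("rod_handle","hook_tip"):print(c,n,[(np.round(e["centre"],1).tolist(),round(e["score"],2)) for e in tip_of(c,n)[:1]],proj(F,SEAT+[0,0,.05]+(R.from_euler("z",YR).apply([.0985,0,-.034]) if n=="hook_tip" else 0)))
E
```

```text
[ 0.55931943 -0.37501142  0.36099028]
0.21845162706917381 107.1873950958252 [-1.49512409  0.36532891  3.46761747] [-0.01389072  0.32394936 -0.0392343 ] [ 0.00022349 -0.00030277  0.00041687]
0.21641148485910747 [ 0.03674893 -1.73417849 -1.14035329] [-0.09665768  0.32152842 -0.05025748] 13.9333
side rod_handle [([303.2, 293.1], 0.62)] [297.97812443 296.71367941]
side hook_tip [([350.0, 294.4], 0.79)] [344.24785176 295.90014965]
wrist rod_handle [([316.0, 237.9], 0.78)] [315.74546653 236.39641569]
wrist hook_tip [] [316.70979943 338.18728451]
```

View pics/g.png

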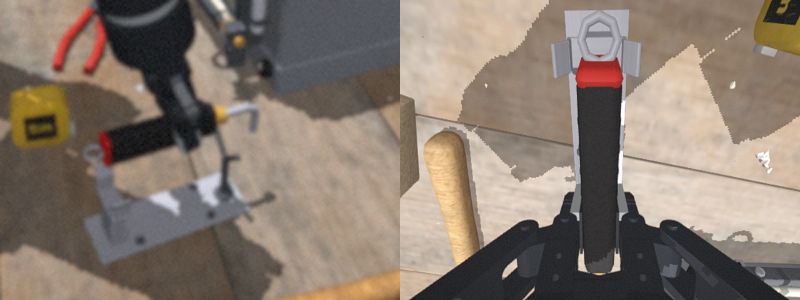

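The rod is held level: in the side crop it hangs clear of the stand, and in the wrist crop the handle is centred. I carry it round to a hover above and before the ring.

```bash
cat >> h.py <<'E'
RING=np.array([.5798,-.0085,.2605])
RX=np.array([np.cos(YO),np.sin(YO),0])
def hand_at(tip): return np.asarray(tip)-.0985*RX+[0,0,.034]
def force(n=5):
    a=[]
    for _ in range(n): a.append(get_state()["contact_force"]);sleep(.02)
    return np.mean(a,0)
def look(tag):
    s=get_state();tip=s["position"]-tcp([0,0,0],YO)+.0985*RX-[0,0,.034];crops=[]
    for c,w in(("scene",50),("side",50)):
        f=cam(c);tf,rf=proj(f,tip),proj(f,RING)
        d={n:[(np.round(e["centre"],1).tolist(),round(e["score"],2)) for e in tip_of(c,n)[:1]] for n in("hook_tip","pull_ring")}
        print(c,d,"exp tip",tf.round(1),"ring",rf.round(1))
        x,y=np.round(rf).astype(int);crops.append(cv2.resize(f["img"][y-w:y+w,x-w:x+w,::-1],(400,400),interpolation=cv2.INTER_CUBIC))
    cv2.imwrite(f"pics/{tag}.png",np.hstack(crops))
E
python3 - <<'E'
from h import *
s=get_state();p=s["position"]
move_l([p[0]-.09,p[1],.31],.25)
h=hand_at(RING+[0,0,.025])
movep(tcp(h-.08*RX,YO),rot(YO,TL))
move_l(tcp(h-.0*RX,YO),.15)
sleep(.3);print(force(),get_state()["clock"])
look("hv")
E
```

```text
[ 0.09903082  0.01329205 -1.88442386] 17.375
scene {'hook_tip': [([325.0, 149.8], 0.92)], 'pull_ring': [([323.3, 159.1], 0.82)]} exp tip [323.1 151.9] ring [323.1 161.3]
side {'hook_tip': [([312.7, 149.4], 0.64)], 'pull_ring': [([314.2, 157.3], 0.88)]} exp tip [311.2 149.8] ring [311.1 160.1]
```

View pics/hv.png

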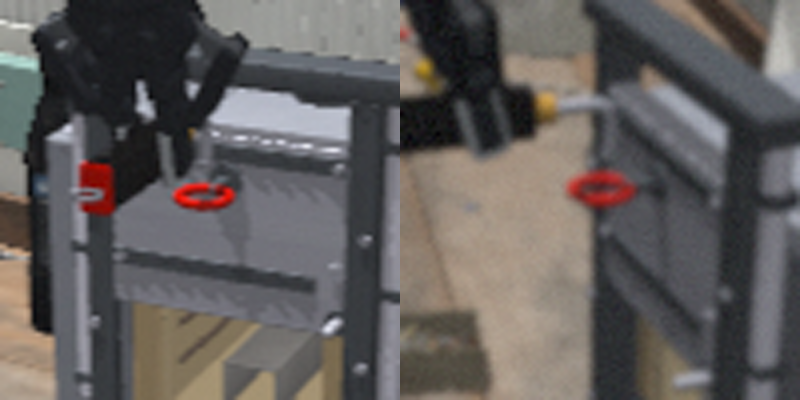

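The hover views show the ring at crop (205,195) in the scene view and (601,188) in the side view. The prong is almost straight above it, about 2–3 mm too far in x. I shift it back 2 mm and lower by feel.

```bash
python3 - <<'E'
from h import *
p=get_state()["position"]-.002*RX
move_l(p,.05);sleep(.2);b=force(10);print(b)
hit=move_l(p-[0,0,.058],.025,until_force=2.0);sleep(.1)
s=get_state();tip=s["position"]-tcp([0,0,0],YO)+.0985*RX-[0,0,.034]
print(hit,"tip rel ring",tip-RING,force()-b,s["wrist_torque"],s["clock"])
look("hk")
E
```

```text
[-0.03006719  0.1707047  -1.88477503]
False tip rel ring [-0.00192589 -0.00025179 -0.0328933 ] [-0.51999336  0.07184736  1.43023543] [-0.01496778  0.23854843  0.01388727] 20.8583
scene {'hook_tip': [([324.4, 170.7], 0.83)], 'pull_ring': [([321.3, 163.4], 0.69)]} exp tip [322.8 173.5] ring [323.1 161.3]
side {'hook_tip': [([313.1, 174.4], 0.56)], 'pull_ring': [([313.4, 162.2], 0.55)]} exp tip [310.1 173.2] ring [311.1 160.1]
```

View pics/hk.png

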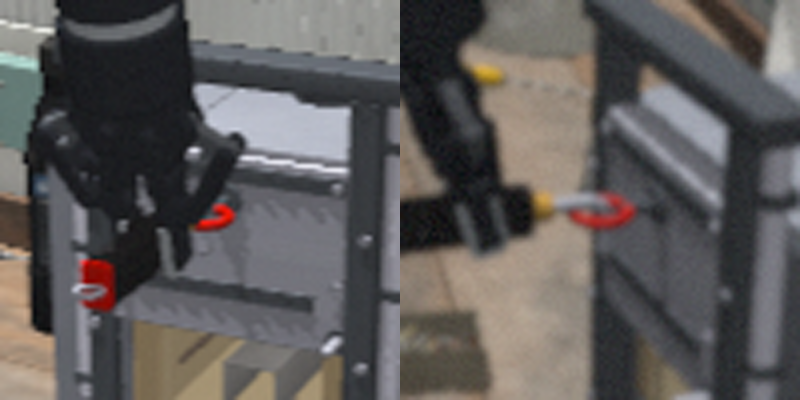

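The side view shows the shank lying on the ring at crop (600,208) with the prong through it, and the door has already come about 10 mm. I draw it down: quicker at first, then by feel.

```bash
python3 - <<'E'
from h import *
b=np.array([0,0.1,-1.885])
p=get_state()["position"];q0=p.copy()
def st(t):
    s=get_state();f=force(4)-b;print(t,"dz",round(1000*(s["position"][2]-q0[2]),1),"F",f.round(2),"Ty",s["wrist_torque"].round(2),round(s["clock"],2));return f[2]
h=move_l(p-[0,0,.075],.04,until_force=7);F=st(("fast",h))
if not h:
    p=get_state()["position"]
    h=move_l([p[0],p[1],q0[2]-.135],.008,until_force=6.5-F);F=st(("slow",h))
E
```

```text
('fast', False) dz -74.9 F [-0.68  0.31  3.04] Ty [0.05 0.2  0.03] 23.27
('slow', True) dz -93.1 F [-0.9  -0.48  5.69] Ty [-0.02 -0.02 -0.05] 26.36
```

```bash
python3 - <<'E'
from h import *
b=np.array([0,0.1,-1.885])
p=get_state()["position"].copy();z=p[2];log=[]
for i in range(45):
    z-=.0005 if (not log or log[-1][1]<6.5) else .00025
    move_l([p[0],p[1],z],.008);F=(force(6)-b)
    log.append((round((z-p[2])*1000,2),round(F[2],2)))
    if F[2]>9.5 or (len(log)>3 and max(l[1] for l in log)-F[2]>2):break
print(log,F,get_state()["wrist_torque"],get_state()["clock"])
E
```

```text
[(np.float64(-0.5), np.float64(7.54)), (np.float64(-0.75), np.float64(8.23)), (np.float64(-1.0), np.float64(9.38)), (np.float64(-1.25), np.float64(9.59))] [-4.03200052 -0.24954132  9.59462645] [0.01721017 0.14734503 0.02043641] 27.825
```

The force is climbing at about 4 N/mm, which is the seal. To test the catch, I ease off 4 mm and see whether the door follows.

```bash
python3 - <<'E'
from h import *
b=np.array([0,0.1,-1.885])
p=get_state()["position"].copy()
for d in(.0005,.001,.002,.003,.004):
    move_l(p+[0,0,d],.01);print(d,(force(6)-b).round(2))
print(get_state()["clock"])
look("ck")
E
```

```text
0.0005 [-2.79 -0.11  7.31]
0.001 [-1.8  -0.07  5.37]
0.002 [1.16 0.97 0.86]
0.003 [0.69 0.22 0.42]
0.004 [ 0.93 -0.21  0.37]
29.575
scene {'hook_tip': [([324.7, 205.4], 0.84)], 'pull_ring': [([322.9, 197.5], 0.8)]} exp tip [323. 205.] ring [323.1 161.3]
side {'hook_tip': [([311.4, 208.9], 0.6)], 'pull_ring': [([312.9, 198.2], 0.87)]} exp tip [309.6 206.6] ring [311.1 160.1]
```

View pics/ck.png

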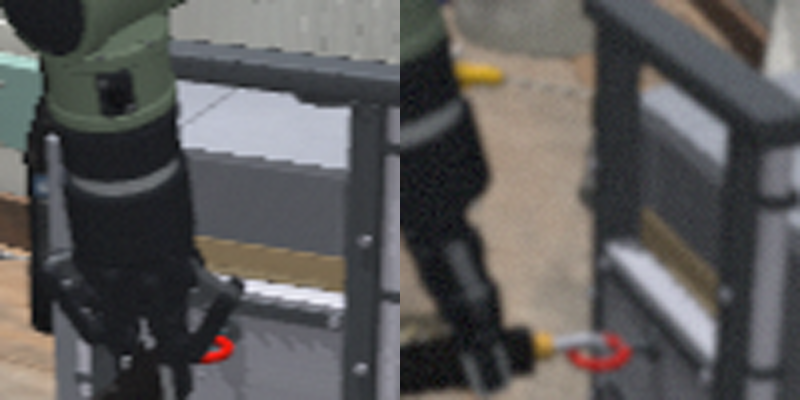

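The load fell to about 0 after easing off 2 mm and the door did not follow, so the catch holds. The views show the ring down at crop (600,350) in the side view with the prong still through it. I unhook now, then check the ring again and whether the rod slipped in the grip.

```bash
python3 - <<'E'
from h import *
b=np.array([0,0.1,-1.885])
p=get_state()["position"].copy()
h=move_l(p+[0,0,.060],.05,until_force=4);print("up",h,get_state()["position"]-p,(force()-b).round(2))
if not h:
    p=get_state()["position"];move_l(p-.12*RX+[0,0,.03],.2);sleep(.3)
    for c in("scene","side"):
        f=cam(c);print(c,[(np.round(e["centre"],1).tolist(),round(e["score"],2)) for e in tip_of(c,"pull_ring")[:1]],"exp .100/.111 down",proj(f,RING-[0,0,.1]).round(1),proj(f,RING-[0,0,.111]).round(1))
    w=cam("wrist")["img"][:,:,::-1]
    cv2.imwrite("pics/w9.png",w)
    def red(a):
        a=a.astype(int);m=(a[:,:,2]>120)&(a[:,:,1]<70)&(a[:,:,0]<70)
        n,l,st,ce=cv2.connectedComponentsWithStats(m.astype(np.uint8));i=1+st[1:,4].argmax();return st[i],ce[i]
    print(red(cv2.imread("pics/g.png")[:,400:]));print(red(cv2.resize(w,(400,300))))
print(force()-b,get_state()["clock"])
E
```

```text
up True [-0.0008089   0.00013033 -0.00036748] [ 1.32  0.58 -0.23]
[-1.25966972  0.11228525 -0.43347605] 30.25
```

```bash
python3 - <<'E'
from h import *
b=np.array([0,0.1,-1.885])
sleep(.3);p=get_state()["position"].copy();print((force(10)-b).round(2))
for i in range(6):
    h=move_l(p+[0,0,.010*(i+1)],.03,until_force=6);print("up",h,(get_state()["position"]-p).round(4),(force(8)-b).round(2))
    if h:break
if not h:
    p=get_state()["position"];move_l(p-.12*RX+[0,0,.03],.2);sleep(.3)
    for c in("scene","side"):
        f=cam(c);print(c,[(np.round(e["centre"],1).tolist(),round(e["score"],2)) for e in tip_of(c,"pull_ring")[:1]],"exp .100/.111 down",proj(f,RING-[0,0,.1]).round(1),proj(f,RING-[0,0,.111]).round(1))
    w=cam("wrist")["img"][:,:,::-1]
    cv2.imwrite("pics/w9.png",w)
    def red(a):
        a=a.astype(int);m=(a[:,:,2]>120)&(a[:,:,1]<70)&(a[:,:,0]<70)
        n,l,st,ce=cv2.connectedComponentsWithStats(m.astype(np.uint8));i=1+st[1:,4].argmax();return st[i],ce[i]
    print(red(cv2.imread("pics/g.png")[:,400:]));print(red(cv2.resize(w,(400,300))))
print(force()-b,get_state()["clock"])
E
```

```text
[0.59 0.39 0.21]
up True [-0.0008  0.0001  0.0013] [-0.06  0.51 -0.37]
[-1.14358202 -0.03948745 -0.7293828 ] 31.1417
```

```bash
python3 - <<'E'
from h import *
b=np.array([0,0.1,-1.885])
sleep(.3);p=get_state()["position"].copy()
for d in(.002,.004,.006,.009,.012,.016):
    move_l(p+[0,0,d],.015);F=force(6)-b;print(d,(get_state()["position"]-p).round(4),F.round(2))
    if abs(F).max()>4:break
for n in("scene","side"):
    f=cam(n);print(n,[(np.round(e["centre"],1).tolist(),round(e["score"],2)) for m in("pull_ring","hook_tip") for e in tip_of(n,m)[:1]])
print(get_state()["clock"])
E
```

```text
0.002 [ 0.     -0.      0.0021] [ 1.02 -0.4   0.16]
0.004 [ 0.     -0.      0.0041] [ 0.17 -0.24  0.08]
0.006 [ 0.    -0.     0.006] [ 0.01 -0.01 -0.28]
0.009 [-0.    -0.     0.009] [ 0.14  0.05 -0.03]
0.012 [-0.     0.     0.012] [ 0.17 -0.26 -0.2 ]
0.016 [ 0.    -0.     0.016] [ 0.02  0.07 -0.06]
scene [([322.4, 196.4], 0.73), ([325.6, 198.3], 0.78)]
side [([312.9, 201.4], 0.92), ([307.7, 200.0], 0.78)]
34.3
```

Those stops were start-up jolts. The prong slides free with no force and the ring stays put. I keep raising it, then back off.

```bash
python3 - <<'E'
from h import *
b=np.array([0,0.1,-1.885])
p=get_state()["position"].copy()
for d in(.010,.020,.045):
    move_l(p+[0,0,d],.04);print(d,(force(4)-b).round(2))
p=get_state()["position"];move_l(p-.12*RX+[0,0,.03],.2);sleep(.3)
for c in("scene","side"):
    f=cam(c);print(c,[(np.round(e["centre"],1).tolist(),round(e["score"],2)) for e in tip_of(c,"pull_ring")[:1]],proj(f,RING-[0,0,.1]).round(1),proj(f,RING-[0,0,.111]).round(1))
w=cam("wrist")["img"][:,:,::-1];cv2.imwrite("pics/w9.png",w)
def red(a):
    a=a.astype(int);m=(a[:,:,2]>120)&(a[:,:,1]<70)&(a[:,:,0]<70)
    n,l,st,ce=cv2.connectedComponentsWithStats(m.astype(np.uint8));i=1+st[1:,4].argmax();return st[i],ce[i]
print(red(cv2.imread("pics/g.png")[:,400:]));print(red(cv2.resize(w,(400,300))))
s=get_state();print(force()-b,s["finger_gap"],s["clock"])
E
```

```text
0.01 [-0.16 -0.36 -0.33]
0.02 [ 0.09 -0.18 -0.52]
0.045 [ 0.14  0.07 -0.51]
scene [([322.3, 198.9], 0.65)] [323.2 197. ] [323.2 200.7]
side [([315.4, 197.1], 0.66)] [310.5 198.3] [310.4 202.2]
(array([ 176,   58,   47,   30, 1111], dtype=int32), array([198.99549955,  73.88388839]))
(array([ 175,   58,   48,   30, 1109], dtype=int32), array([198.59693417,  73.70694319]))
[ 0.07077023  0.13285112 -0.02291676] 0.21695465815155485 37.3917
```

There was no slip and the door stays down. I return the rod along the way it came.

```bash
python3 - <<'E'
from h import *
b=np.array([0,0.1,-1.885])
r=rot(YR,TL);p=tcp(SEAT,YR);z=R.from_rotvec(r).apply([0,0,1])
movep([p[0]-.09,p[1],.31],r)
move_l(p+[0,0,.06],.2);move_l(p+[0,0,.025],.1);sleep(.2);print((force()-b).round(2))
for d in(.012,.006,.003,.0015,.0005):
    move_l(p+[0,0,d],.03);F=force()-b;print(d,F.round(2))
    if abs(F).max()>8:break
f=cam("side");print([(np.round(e["centre"],1).tolist(),round(e["score"],2)) for m in("rod_handle","hook_tip") for e in tip_of("side",m)[:1]],"was 302.5,317.7 / 344.7,315.1",get_state()["clock"])
E
```

```text
[ 0.3  -0.19 -0.2 ]
0.012 [ 0.38 -0.15 -0.2 ]
0.006 [ 0.02  0.03 -0.47]
0.003 [ 0.38  0.15 -0.13]
0.0015 [-0.05  0.27 -0.37]
0.0005 [ 0.3  -0.41  0.52]
[([301.9, 317.0], 0.8), ([344.9, 314.6], 0.61)] was 302.5,317.7 / 344.7,315.1 42.7917
```

```bash
python3 - <<'E'
from h import *
r=rot(YR,TL);p=tcp(SEAT,YR);z=R.from_rotvec(r).apply([0,0,1])
move_l(p,.01);let_go();sleep(.2);move_l(p-.10*z,.1)
movep([.47,-.25,.23],rot(.17));sleep(.4)
f=cam("wrist");im=f["img"][:,:,::-1];cv2.imwrite("pics/w_end.png",im);o=cv2.imread("pics/w0.png")
for a in(o,im):
    k=a.astype(int)[110:310,230:330];red=(k[...,2]>120)&(k[...,1]<70);blk=k.max(2)<45
    print([np.round(np.argwhere(m).mean(0)[::-1]+[230,110],1).tolist()+[int(m.sum())] for m in(red,blk)])
print("mean diff in stand crop",np.abs(o.astype(int)-im)[110:310,230:330].mean())
for n in("rod_handle","hook_tip"):print([(np.round(e["centre"],1).tolist(),round(e["score"],2)) for e in tip_of("wrist",n)[:1]])
for c in("scene","side"):
    cam(c);print(c,{n:[np.round(e["centre"],1).tolist() for e in tip_of(c,n)[:1]] for n in("pull_ring","rod_handle","hook_tip","pliers_mid","tape_measure_mid","parts_tray_mid")})
print(get_state()["contact_force"],get_state()["clock"])
E
```

```text
[[270.9, 146.9, 161], [276.6, 205.1, 1752]]
[[272.8, 148.1, 161], [277.6, 206.7, 1740]]
mean diff in stand crop 7.462716666666667
[([276.2, 205.2], 0.95)]
[([284.2, 282.1], 0.64)]
scene {'pull_ring': [[320.3, 197.9]], 'rod_handle': [[406.1, 274.2]], 'hook_tip': [[415.7, 266.6]], 'pliers_mid': [[284.0, 262.1]], 'tape_measure_mid': [[331.0, 289.8]], 'parts_tray_mid': [[222.5, 232.3]]}
side {'pull_ring': [[312.6, 198.7]], 'rod_handle': [[300.5, 315.5]], 'hook_tip': [[346.3, 315.8]], 'pliers_mid': [[263.9, 243.1]], 'tape_measure_mid': [[242.4, 287.6]], 'parts_tray_mid': [[260.4, 197.5]]}
[-0.57675736 -0.48106221  0.35734997] 46.7833
```

```bash
python3 -c "
from cell import *
print(sign_off())"
```

```text
the job is handed in; nothing more can be done
None
```

The oven door is shut and held by its catch, the rod is back on its stand within about 1–2 mm of how it lay, the peak pull read about 10.4 N, and I handed the job in at about 47 s.

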